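# Free the stuck hook rod and draw the guarded bolt

### The arm

A 6-joint arm with a two-finger parallel gripper is mounted at the origin on a cart in front of the work surface, level with it; the furniture and walls round the work are solid. World frame = base frame: x ahead of the robot, y to its left, z up, the work surface at z = 0. Lengths are in mm, angles in rad, forces in N, time in s.
With the tool pointing down it reaches from about 300 to 775 mm from the base axis. Payload 14.6 kg.
Tool frame: the origin (TCP) lies between the finger pads; the fingertips stand 11 mm ahead of it and the grasp point (between the pads) lies 8 mm behind it; z points along the fingers, y is the line along which they close (so a half turn about z gives the same grasp; the last joint's range is limited). The gripper opens to 85 mm and grips with 20 to 120 N. Pads are 22 mm wide; open, the fingers measure 114 mm over their backs; the gripper's body (76 mm by 85 mm) begins 54 mm behind the grasp point. The pads swing forward as they close: fully open they stand 13 mm farther back than shut.
Start: joints at [-1.213, 0.3, 1.521, -0, 1.321, -0.067], TCP at [226.668, -501.11, 242.281] pointing down, gripper open.
Joint ranges: [-3.03, 3.03], [-0.79, 2.21], [0.23, 2.52], [-1.04, 4.18], [0, 3.07], [-2.55, 2.55]. Speed limits (rad/s): [2.22, 2.22, 2.57, 3.14, 3.14, 3.14].

### API

Orientations are given as a unit quaternion [w, x, y, z].
In Python, from cell import r, optics, hand_in gives the robot as it stands.
- The arm moves only by the tool jog_arm, never from a script. Its argument "motion" is a list of rows, each a list of 2 entries, a list of its own where there are three numbers: the shift along the tool's x, y, z in cm, then the turn about the tool's z in degrees. A call has exactly 10 rows; each row shifts and turns the commanded pose from where the row before left it, along the tool's axes as they then stand; what a row does not reach is not made up. A row lasts 1/10 s, in which the tool goes at most 50 mm and 8.59 degrees, less where a joint would pass 70% of its speed; a pose out of reach is approached as far as the arm can. A call with a gripper value outside its range is refused whole. "hand" is the opening in per cent of the stroke, from 0 (shut) to 100 (fully open), set as the call begins (left out, the last holds). The fingers move at their own pace and stop on an object; the grip force is fixed at half the most. Time passes only in rows, so rows that do not move let the fingers close, or fill a call up. It gives the time, the measured TCP pose, the force and the opening at its end, in the units of the state.
- r.observe(): the state, without advancing time (a new reading comes with each control period).
- optics.camera(name): name is "scene" or "top"; returns a dict with "image" (400x640x3 uint8, red, green, blue), "depth" (400x640 float32, mm along the optical axis (not along the pixel's ray), 0 where there is no reading), "fx", "fy", "cx", "cy" (pixels), "view" (4x4, takes a point from world to camera coordinates). Camera axes: x right, y down, z forward; pixel columns grow to the right and rows downward; lengths in mm; the calibration is good to about 2 mm. A picture is of the moment at which its call begins.
- hand_in(): hands the job in, once; it reports no verdict.
Trained networks look in the newest picture that a camera, given by its name, has taken for a name from the list of things; names that differ only in an ending like _2 or _b are one class to them, and where a whole thing is asked for, a point or a joint stands for the part that bears it (a point fixed in the world has none). Each returns a list of dicts, best first, with "conf" (0 to 1); they miss things now and then, are a little off and sometimes report something else, mostly with a low value. They report only what shows in the picture. A call takes as long as a camera call. They do not tell look-alikes from the thing itself.
- optics.look_for(camera, label): "pixel" ([column, row] in pixels, amid what is visible of it).
- optics.outline_of(camera, label): "mask" (400x640 bool, what is visible of it) and "pixel" ([column, row] in pixels, amid what is visible of it).
- optics.pinpoint(camera, label): "pixel" ([column, row] in pixels: a listed point, or the origin of a listed thing).
The state is a dict: "time": time; "joint_pos": joint angles; "joint_velocities": joint speeds; "joint_efforts": joint torques, N m; "eef_pos": TCP position; "tool_rot": TCP orientation; "force": force on the tool from outside, world axes, zero at the start; "wrist_torque": the same for the moment, N m; "grip_width": opening from 0.0 (shut) to 1.0 (fully open).
Only numpy, scipy, OpenCV 4.12 (cv2) and the standard library are available. Lean on these libraries where they do the work, as an engineer would, in place of code of your own. Each camera call takes 0.05 s, during which the arm holds its last target. There are 200 camera calls.

### The job

The hooked T-handle rod is stuck in its upright holder: work it out by twisting it back and forth while pulling up, because a straight pull only jams it. Then reach down through the slot of the aluminium guard with the rod and draw the bolt fully back, out of its keeper. Finally stand the rod, handle up, in the steel tool pot and leave it there, without disturbing the other things on the bench.

Things in the scene. Friction and masses are not known exactly. Their poses are not given: they have to be found in the camera images.
- rod_grip (a point): Centre of the rod's T-handle. One rigid steel piece, loose, 158 mm tall, 0.2 to 0.4 kg: a dark bar 76 mm long of 16 x 16 mm section on a round shaft 12 mm thick. z runs up the shaft, y along the bar, -x is where the hooked foot points. At the start it stands in the holder, foot on the 8 mm high floor, turned up to 0.6 rad either way from the holder's heading.
- rod_foot (a point): Bottom of the rod on the shaft's axis, 150 mm below the handle's centre, same axes. The hooked foot is a round bar 8 mm thick along the very bottom, reaching 26 mm from the axis towards -x.
- holder: Grey upright bracket screwed to the bench, open in front (-x), base 100 x 100 x 8 mm, top at 100 mm. Origin at bench level on the axis of the square-cornered cradle in which the shaft stands (play 1.5 mm sideways, 3 mm to the front). The foot turns in the space before it, under four ridges (see holder_ridges). The rod is free when its bottom is above the top.
- guard: Aluminium guard box screwed to the bench, 166 mm long (x), 64 mm wide, top at 85 mm. Origin at bench level under the slot's middle, x along the slot. The slot is 24 mm wide and 150 mm long (x = -75 to 75 mm); below the 8 mm top it is empty down to the bolt's flat bar, 13 mm above the bench. A small dark keeper outside its +x end takes the bolt's tip.
- bolt_lug (a point): Centre of the bolt's upright steel lug in the guard under the slot: 8 mm thick along the guard's x, 22 mm wide, from 13 to 37 mm above the bench, 48 mm below the guard's top, too deep for fingers. It stands at guard x = +15 mm when shut and moves towards the guard's -x when drawn: push it from its +x side with the rod.
- bolt (a joint): How far the bolt is drawn back, m: 0 shut, 0.06 fully back at its stop; it starts between 0 and 0.012. It slides along the guard's -x with about 2.5 N of friction and stays where it is left.
- pot: Heavy round steel tool pot fixed to the bench, open at the top: rim radius 42 mm, 34 mm at the bottom, wall 4 mm, 100 mm tall, floor 5 mm thick. Origin at the centre of its underside. The rod, let go with its foot near the floor, leans safely in it with the handle above the rim.
- dispenser: Bystander: blue tape dispenser, 56 x 154 x 84 mm, loose. Origin under its centre.
- boxed_relay: Bystander: grey boxed unit, 108 x 136 x 48 mm, loose. Origin under its centre.
- glue: Bystander: yellow glue bottle, 49 mm across, 128 mm tall, loose, standing. Origin under its centre.
- shears: Bystander: scissors lying flat, 80 x 174 x 9 mm, loose. Origin under the centre.
- block: Bystander: black stop block with a knob, 40 x 85 x 49 mm, loose. Origin under its centre.
- pen: Bystander: marker lying flat, 14 x 131 x 14 mm, loose. Origin under its centre.
- holder_ridges (a point): Point on the cradle's axis 100 mm up, axes as the holder. Below it four dark ridges 8 mm thick, centred 30, 52, 74, 96 mm above the bench, fill in turn the +y, -y, +y, -y half of the space from x = -9 to -30 mm. The foot rises past a ridge only when turned to the free half: rod yaw to the holder +0.87 rad past a +y ridge, -0.87 past a -y one (0.65 to 1.1 works).
- shelf_post (a point): Foot of the grey shelf post behind the work, 50 mm square, at bench level; it stands in the same place every time and rises far above the robot's reach. From it the shelf's front edge runs to the robot's right at the same distance ahead, 420 mm above the bench. Swing the arm past in front of both.
Not all that is in view belongs to the job. Leave any yellow look-alike of the pot alone.

How it is judged (in metres and radians):
On the way, in this order (a step that is already met when the one before it is completed fails the run):
1. the rod is out of its holder, its bottom above the holder's top (z of rod_foot in the frame of holder above 0.1 m), for 0.1 s.
2. the rod is pushing the bolt back (contact force between rod and bolt above 0.5 N and value of joint bolt above 0.014 m).
3. the bolt is drawn back, out of its keeper (value of joint bolt above 0.05 m), for 0.1 s.
At the end, for the whole second after the job is handed in: The bolt is drawn back at least 50 of its 60 mm, and the rod stands at rest in the tool pot, foot down: its bottom within 42 mm of the pot's axis and less than 45 mm above the bench, leaning less than 1.0 rad, released (value of joint bolt above 0.05 m and horizontal distance between rod_foot and pot below 0.042 m and height (world z) of rod_foot below 0.045 m and angle between rod_grip's own z axis and vertical below 1 rad and linear speed of rod below 0.03 m/s); the robot touches nothing.
It fails at once if a bystander is pushed more than 40 mm from its place (distance of any of dispenser, boxed_relay, glue, shears, block, pen from where it was at the start of the episode above 0.04 m).
It fails at once if the glue bottle is knocked over (angle between glue's own z axis and vertical above 0.6 rad).
It also fails if it takes over 72 s, if anything falls off the work surface, if the arm or the gripper's body presses on something with over 40 N, if the wrist force passes 120 N, or if a joint passes its speed limit or range.

## Working session

There is one attempt and no reset: what is moved stays moved. The work goes in short steps, Python scripts to look and compute and a tool call to move; the robot and the scene stay as the last step left them, time stands still between calls to the robot, and variables do not carry over. Pictures are saved under pics/ and viewed, on a budget of 10 in all, crops included, one or two more only if the job needs it, and the job is handed in when it is done.

Besides the shell and the picture viewer there is one more tool, called as a command line: name --argument value ..., lists and objects as JSON in quotes. jog_arm: Moves the arm, as the interface text tells. Its arguments: {"type":"object","properties":{"motion":{"type":"array","items":{"type":"array"}},"hand":{"type":"number"}},"required":["motion"]}

```bash
mkdir -p pics; ls
cat > h.py <<'E'
import numpy as np, cv2
from cell import r, optics, hand_in
def ray(c,px):
    V=np.array(c['view']);R=V[:3,:3];t=V[:3,3]
    d=np.array([(px[0]-c['cx'])/c['fx'],(px[1]-c['cy'])/c['fy'],1.])
    return -R.T@t, R.T@d
def atz(c,px,z):
    o,d=ray(c,px); return o+d*(z-o[2])/d[2]
def cloud(c):
    V=np.array(c['view']);v,u=np.mgrid[:400,:640];D=c['depth']
    P=np.stack([(u-c['cx'])/c['fx']*D,(v-c['cy'])/c['fy']*D,D],-1)
    return (P-V[:3,3])@V[:3,:3]
def proj(c,p):
    V=np.array(c['view']);q=V[:3,:3]@np.array(p)+V[:3,3]
    return q[0]/q[2]*c['fx']+c['cx'],q[1]/q[2]*c['fy']+c['cy']
E
cat > a.py <<'E'
from h import *
np.set_printoptions(precision=1,suppress=True)
hz=dict(rod_grip=None,holder=0,holder_ridges=100,guard=0,bolt_lug=25,pot=0,dispenser=0,boxed_relay=0,glue=0,shears=0,block=0,pen=0,shelf_post=0)
for n in ("scene","top"):
    c=optics.camera(n);cv2.imwrite(f'pics/{n}0.png',c['image'][:,:,::-1]);P=cloud(c)
    print(n,'cam at',ray(c,(320,200)))
    for l,z in hz.items():
        z=158 if z is None else z
        for d in optics.pinpoint(n,l)[:3]:
            px=d['pixel'];i,j=int(np.clip(px[1],0,399)),int(np.clip(px[0],0,639))
            print(l,round(d['conf'],2),np.array(px),'atz',atz(c,px,z),'depth',P[i,j])
o=r.observe();print({k:o[k] for k in('time','eef_pos','tool_rot','force','grip_width')})
E
python3 a.py
```

```text
pics
scene cam at (array([-454.1, -702.3,  756.8]), array([ 0.8,  0.4, -0.5]))
rod_grip 0.68 [236.  171.3] atz [513.4 113.  158. ] depth [500.8 102.3 166.7]
holder 0.81 [243.3 219.9] atz [517.7 106.3   0. ] depth [497.7  90.4  18.4]
holder_ridges 0.68 [240.6 193.4] atz [500.1  92.7 100. ] depth [496.4  91.6 103.3]
holder_ridges 0.25 [296.4 204.3] atz [523.9 -75.9 100. ] depth [648.3   5.3  17.1]
guard 0.66 [321.1 235.6] atz [ 556.2 -133.6    0. ] depth [ 487.5 -172.    53.3]
pot 0.66 [436.2 296.6] atz [ 461.8 -493.6    0. ] depth [ 435.4 -499.    23.3]
pot 0.57 [393.2 271.8] atz [ 500.8 -370.8    0. ] depth [ 477.4 -378.2   20.7]
dispenser 0.9 [258.2 199.3] atz [641.  141.3   0. ] depth [628.9 132.6   9.3]
boxed_relay 0.79 [393.  231.2] atz [ 675.3 -299.2    0. ] depth [ 212.2 -464.4  310.6]
boxed_relay 0.46 [253.7 244.7] atz [427.8   3.2   0. ] depth [413.   -6.5  14.2]
glue 0.92 [254.9 239.9] atz [448.5  14.2   0. ] depth [412.  -12.   32.5]
shears 0.6 [198.  220.6] atz [449.6 219.4   0. ] depth [451.6 221.1   0.5]
block 0.88 [300.  205.5] atz [671.8   5.9   0. ] depth [657.9  -2.9
[... 1213 characters left out ...]
[355.2 173.9] atz [ 687.  -289.7    0. ] depth [ 684.2 -283.8   47.3]
glue 0.58 [274.6 245.7] atz [440.3   1.2   0. ] depth [446.6  -4.4  79.1]
glue 0.42 [247.9 228.8] atz [501.8  93.9   0. ] depth [504.8  94.2  17.1]
shears 0.8 [213.8 247.7] atz [438.7 214.    0. ] depth [441.4 216.1   2.8]
block 0.77 [268.9 180.6] atz [670.3  17.1   0. ] depth [669.8  17.7  23.6]
block 0.28 [310.7 213.6] atz [ 549.8 -128.1    0. ] depth [ 550.9 -125.9   36.3]
pen 0.53 [340.6 248.9] atz [ 423.2 -230.2    0. ] depth [ 426.1 -228.5   -4.3]
{'time': 1.4, 'eef_pos': array([ 226.7, -501.1,  242.3]), 'tool_rot': array([-0. ,  1. ,  0.2,  0. ]), 'force': array([-1.5,  0.2,  0.6]), 'grip_width': 1.0013570965817398}
```

Run:
```python
import cv2
t=cv2.imread('pics/top0.png')[150:280,190:450]
cv2.imwrite('pics/t1.png',cv2.resize(t,None,fx=3,fy=3,interpolation=cv2.INTER_CUBIC))
t=cv2.imread('pics/scene0.png')[130:330,180:480]
cv2.imwrite('pics/s1.png',cv2.resize(t,None,fx=2.66,fy=2.66,interpolation=cv2.INTER_CUBIC))
```

```text
(no output)
```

View pics/t1.png

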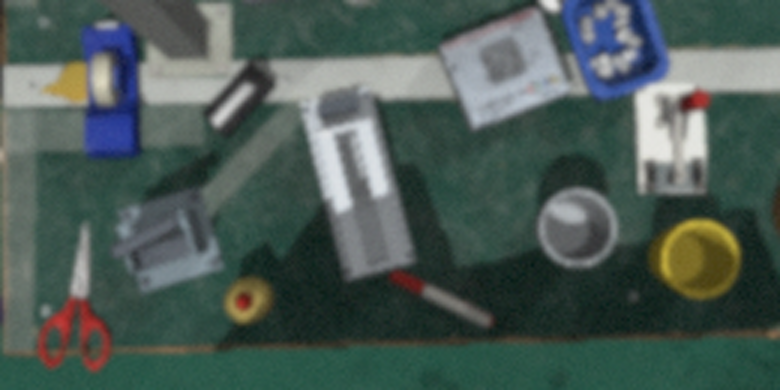

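View pics/s1.png

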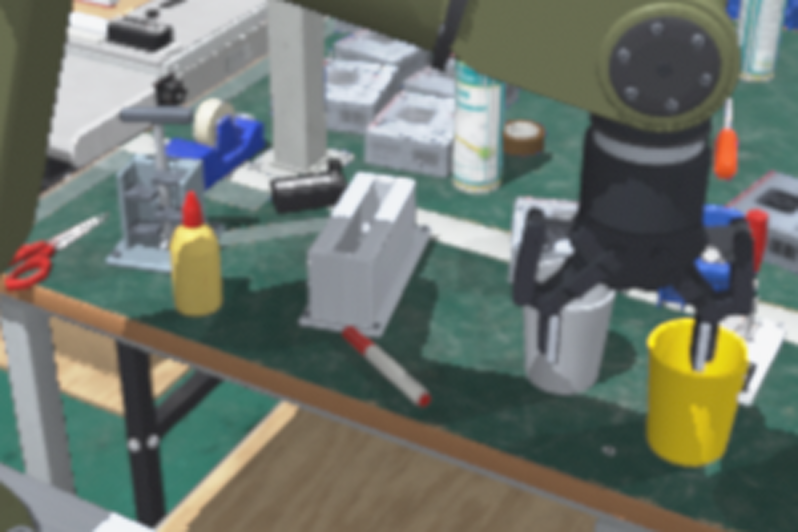

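The steel pot is at crop (577,227), which is top pixel (382,226). The yellow pot at (700,258) is the look-alike and I'll leave it alone. The handle is at crop (155,237), the holder behind it, the guard at (360,180) and the lug under its slot.

```bash
cat > b.py <<'E'
from h import *
np.set_printoptions(precision=1,suppress=True)
C={n:optics.camera(n) for n in("top","scene")}
def sel(n,x,y,z):
    P=cloud(C[n]).reshape(-1,3);m=np.all([(P[:,i]>a)&(P[:,i]<b) for i,(a,b) in enumerate((x,y,z))],0);return P[m]
def rect(n,name,x,y,z):
    Q=sel(n,x,y,z)
    if len(Q)<4: print(n,name,len(Q));return
    c,s,a=cv2.minAreaRect(Q[:,:2].astype(np.float32));k=np.argmax(s);ang=a+90*k
    e=np.linalg.svd(Q[:,:2]-Q[:,:2].mean(0))[2][0]
    print(n,name,len(Q),'c',np.array(c),'size',np.array(s)[[k,1-k]],'ang',(ang+90)%180-90,'pca',np.degrees(np.arctan2(e[1],e[0])),'mean',Q.mean(0))
for n in C:
    rect(n,'bar',(440,570),(50,160),(155,180))
    rect(n,'holdtop',(440,570),(30,170),(92,106))
    rect(n,'holdbase',(420,590),(30,180),(5,13))
    rect(n,'guardtop',(430,660),(-230,-60),(80,91))
    rect(n,'lug',(530,590),(-170,-100),(28,45))
    rect(n,'pot',(430,560),(-420,-310),(94,106))
    rect(n,'glue',(400,480),(-40,40),(60,150))
    rect(n,'pen',(360,470),(-300,-150),(6,20))
    print(C[n]['fx'])
E
python3 b.py
```

```text
top bar 126 c [506.1  99.6] size [75.3 16.3] ang -63.85141372680664 pca 116.3894045740306 mean [506.   98.7 164. ]
top holdtop 170 c [501.6  97.9] size [76.  53.1] ang -74.83032321929932 pca 86.89118666328237 mean [504.1  91.4  98.4]
top holdbase 307 c [502.6 103.2] size [164.6 131.2] ang 3.9029088020324707 pca -171.13503618560443 mean [500.   91.6   8.1]
top guardtop 598 c [ 542.5 -125.5] size [165.8  64. ] ang 13.273028373718262 pca -166.85530907272485 mean [ 543.2 -125.3   84.5]
top lug 14 c [ 553.6 -124. ] size [19.3  7.6] ang -76.83423328399658 pca 107.42191307017661 mean [ 553.4 -123.7   35.5]
top pot 99 c [ 503.9 -361.8] size [80.4 78.8] ang 88.65990447998047 pca -106.59166579738057 mean [ 503.5 -363.3   98.7]
top glue 171 c [431.5   3.6] size [46.8 43.5] ang 88.94336700439453 pca -119.87947567129875 mean [432.3   2.7  87. ]
top pen 165 c [ 443.3 -229.7] size [141.4  95.2] ang 66.80786895751953 pca 65.14655781272381 mean [ 425.3 -218.2   12.5]
396.2807017454415
scene bar 157 c [504.1  96.8] size [74.1 21.6] ang -55.82664108276367 pca -62.665323304964865 mean [504.3  95.4 162.7
[... 185 characters left out ...]
691375732421875 pca 147.43744308497912 mean [479.4  99.    8.9]
scene guardtop 590 c [ 544.  -127.2] size [173.2  65.8] ang 12.246496200561523 pca -166.86088025160927 mean [ 537.1 -129.5   85.5]
scene lug 35 c [ 560.2 -134. ] size [62.5 53.3] ang 85.22671508789062 pca -169.76608198408422 mean [ 557.7 -152.8   36.8]
scene pot 95 c [ 509.8 -369. ] size [85.8 53. ] ang 40.62412643432617 pca -133.13605729988996 mean [ 495.6 -373.8   98.8]
scene glue 327 c [426.6  -1. ] size [48.  37.4] ang -52.64671325683594 pca -52.20064092737097 mean [424.2  -3.1  85.8]
scene pen 261 c [ 429.6 -211.1] size [143.8  29.7] ang 54.69172668457031 pca -120.44024588832532 mean [ 427.7 -211.8   13.3]
496.7894522499416
```

```bash
cat >> h.py <<'E'
def psi(o):
    q=o['tool_rot'];w,x,y,z=q
    X=np.array([1-2*(y*y+z*z),2*(x*y+w*z),2*(x*z-w*y)]);return np.degrees(np.arctan2(X[1],X[0]))
def st():
    o=r.observe();print('t %.2f'%o['time'],'tcp',np.round(o['eef_pos'],1),'psi %.1f'%psi(o),'F',np.round(o['force'],1),'M',np.round(o['wrist_torque'],2),'w %.3f'%o['grip_width'],'j',np.round(o['joint_pos'],2),'q',np.round(o['tool_rot'],3));return o
def plan(tgt,ps,n):
    "total tool-frame shift in cm (at present heading) and turn for target xyz mm / tool-x heading deg"
    o=st();a=np.radians(psi(o));d=np.array(tgt)-o['eef_pos']
    t=np.array([d[0]*np.cos(a)+d[1]*np.sin(a),d[0]*np.sin(a)-d[1]*np.cos(a),-d[2]])/10
    print('total cm',t.round(2),'per row',(t/n).round(2),'turn deg',round(-((ps-psi(o)+180)%360-180),1))
E
python3 - <<'E'
from h import *
plan((505,98.5,250),116,20)
s=cv2.imread('pics/scene0.png');a=cv2.resize(s[160:235,215:275],(480,600),interpolation=cv2.INTER_CUBIC)
t=cv2.imread('pics/top0.png');b=cv2.resize(t[200:265,360:445],(314,240),interpolation=cv2.INTER_CUBIC)
c=cv2.resize(t[200:260,215:295],(314,236),interpolation=cv2.INTER_CUBIC)
im=np.zeros((600,800,3),np.uint8);im[:,:480]=a;im[:240,482:796]=b;im[250:486,482:796]=c;cv2.imwrite('pics/z.png',im)
E
```

```text
t 1.50 tcp [ 226.7 -501.1  242.3] psi 24.3 F [-0.6  0.4 -0.3] M [-0.02  0.04 -0.02] w 0.995 j [-1.21  0.3   1.52  0.    1.32 -0.07] q [-0.     0.978  0.211  0.   ]
total cm [ 50.07 -43.16  -0.77] per row [ 2.5  -2.16 -0.04] turn deg -91.7
```

View pics/z.png

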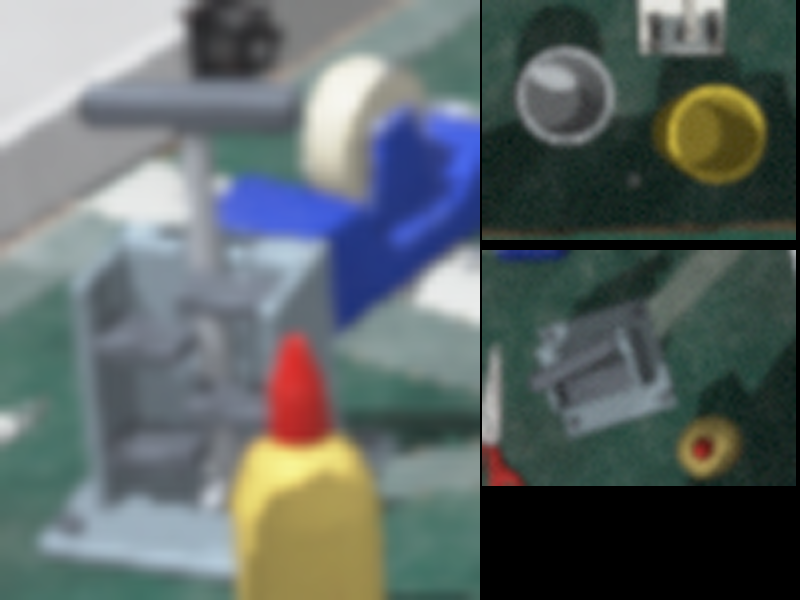

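jog_arm --motion '[[[2.5, -2.1, 0], 0], [[3.4, -3.0, 0], 0], [[3.4, -3.0, 0], 0], [[3.4, -3.0, 0], 0], [[3.4, -3.0, 0], 0], [[3.4, -3.0, 0], 0], [[3.4, -3.0, 0], 0], [[3.4, -3.0, 0], 0], [[3.4, -3.0, 0], 0], [[3.4, -3.0, 0], 0]]' --hand 100

```text
time: 2.5
eef_pos: [408.7, -97.8, 242.6]
tool_rot: [0.0, 0.978, 0.211, 0.0]
force: [0.7, -1.5, -0.8]
grip_width: 1.002
```

jog_arm --motion '[[[3.4, -3.0, 0], 0], [[3.4, -3.0, 0], 0], [[3.0, -2.5, 0], 0], [[2.0, -1.5, 0], 0], [[0, 0, 0], -8.5], [[0, 0, 0], -8.5], [[0, 0, 0], -8.5], [[0, 0, 0], -8.5], [[0, 0, 0], -8.5], [[0, 0, 0], -8.5]]'

```text
time: 3.5
eef_pos: [474.6, 40.2, 242.3]
tool_rot: [0.0, 0.79, 0.614, 0.0]
force: [-0.4, -0.1, 0.8]
grip_width: 0.999
```

jog_arm --motion '[[[0, 0, 0], -8.5], [[0, 0, 0], -8.5], [[0, 0, 0], -8.5], [[0, 0, 0], -8.5], [[0, 0, 0], -6.5], [[0, 0, 0], 0], [[0, 0, 0], 0], [[0, 0, 0], 0], [[0, 0, 0], 0], [[0, 0, 0], 0]]'

```text
time: 4.5
eef_pos: [474.6, 40.2, 242.3]
tool_rot: [-0.0, 0.532, 0.847, -0.0]
force: [-0.4, 0.2, 0.5]
grip_width: 0.999
```

Run:
```python
from h import *
plan((505,98.5,151),116,10)
```

```text
t 4.50 tcp [474.6  40.2 242.3] psi 115.8 F [-0.4  0.2  0.5] M [ 0.04  0.01 -0.01] w 0.999 j [ 0.01  0.14  1.72 -0.    1.28 -0.44] q [-0.     0.532  0.847 -0.   ]
total cm [3.93 5.27 9.13] per row [0.39 0.53 0.91] turn deg -0.2
```

jog_arm --motion '[[[1.3, 1.7, 0], 0], [[1.3, 1.7, 0], 0], [[1.3, 1.9, 0], 0], [[0, 0, 1.5], 0], [[0, 0, 2.0], 0], [[0, 0, 2.0], 0], [[0, 0, 2.0], 0], [[0, 0, 1.1], 0], [[0, 0, 0.5], 0], [[0, 0, 0], 0]]'

```text
time: 5.5
eef_pos: [505.4, 98.4, 151.2]
tool_rot: [-0.0, 0.531, 0.847, -0.0]
force: [0.2, 0.0, -0.4]
grip_width: 1.0
```

jog_arm --motion '[[[0, 0, 0], 0], [[0, 0, 0], 0], [[0, 0, 0], 0], [[0, 0, 0], 0], [[0, 0, 0], 0], [[0, 0, 0], 0], [[0, 0, 0], 0], [[0, 0, 0], 0], [[0, 0, 0], 0], [[0, 0, 0], 0]]' --hand 0

```text
time: 6.5
eef_pos: [505.6, 98.4, 151.6]
tool_rot: [0.0, 0.531, 0.847, 0.0]
force: [1.4, 0.2, 5.8]
grip_width: 0.176
```

Run:
```python
from h import *
plan((505,98.5,151),116,10)
```

```text
t 6.50 tcp [505.6  98.4 151.6] psi 115.8 F [1.4 0.2 5.8] M [ 0.11 -0.2  -0.01] w 0.176 j [ 0.12  0.32  1.72  0.    1.1  -0.33] q [0.    0.531 0.847 0.   ]
total cm [ 0.03 -0.05  0.06] per row [ 0.   -0.    0.01] turn deg -0.2
```

Gripped (width ≈ 16 mm). First twist goes to +0.87, with the foot kept below the first ridge.

jog_arm --motion '[[[0, 0, -0.3], 0], [[0, 0, 0], -7], [[0, 0, 0], -8], [[0, 0, 0], -8], [[0, 0, 0], -8], [[0, 0, 0], -8], [[0, 0, 0], 0], [[0, 0, 0], 0], [[0, 0, 0], 0], [[0, 0, 0], 0]]'

```text
time: 7.5
eef_pos: [505.2, 98.4, 154.2]
tool_rot: [-0.0, 0.219, 0.976, -0.0]
force: [-0.3, -0.3, -2.5]
grip_width: 0.175
```

```bash
python3 -c "
from h import *
st()"
```

```text
t 7.50 tcp [505.2  98.4 154.2] psi 154.7 F [-0.3 -0.3 -2.5] M [0.01 0.05 0.04] w 0.175 j [ 0.12  0.31  1.72  0.    1.11 -1.01] q [-0.     0.219  0.976 -0.   ]
```

jog_arm --motion '[[[0, 0, -0.4], 0], [[0, 0, -0.5], 0], [[0, 0, -0.5], 0], [[0, 0, -0.5], 0], [[0, 0, -0.4], 0], [[0, 0, -0.3], 0], [[0, 0, 0], 0], [[0, 0, 0], 0], [[0, 0, 0], 0], [[0, 0, 0], 0]]'

```text
time: 8.5
eef_pos: [505.2, 98.4, 180.1]
tool_rot: [-0.0, 0.218, 0.976, -0.0]
force: [0.2, 0.5, -3.0]
grip_width: 0.177
```

Passed ridge 1 freely. Now twist to −0.87 (turn of +100°).

jog_arm --motion '[[[0, 0, 0], 6], [[0, 0, 0], 8.5], [[0, 0, 0], 8.5], [[0, 0, 0], 8.5], [[0, 0, 0], 8.5], [[0, 0, 0], 8.5], [[0, 0, 0], 8.5], [[0, 0, 0], 8.5], [[0, 0, 0], 8.5], [[0, 0, 0], 8.5]]'

```text
time: 9.5
eef_pos: [505.3, 98.4, 180.1]
tool_rot: [-0.0, 0.809, 0.588, -0.0]
force: [0.3, 0.4, -2.4]
grip_width: 0.17
```

jog_arm --motion '[[[0, 0, 0], 8.5], [[0, 0, 0], 8.5], [[0, 0, 0], 0], [[0, 0, -0.4], 0], [[0, 0, -0.4], 0], [[0, 0, -0.4], 0], [[0, 0, -0.4], 0], [[0, 0, -0.4], 0], [[0, 0, -0.2], 0], [[0, 0, 0], 0]]'

```text
time: 10.5
eef_pos: [505.4, 98.4, 202.6]
tool_rot: [0.0, 0.886, 0.464, 0.0]
force: [-0.4, -0.1, -2.6]
grip_width: 0.173
```

```bash
python3 -c "
from h import *
st()"
```

```text
t 10.50 tcp [505.4  98.4 202.6] psi 55.4 F [-0.4 -0.1 -2.6] M [-0.03 -0.05 -0.05] w 0.173 j [0.12 0.26 1.67 0.   1.21 0.73] q [0.    0.886 0.464 0.   ]
```

jog_arm --motion '[[[0, 0, 0], -6], [[0, 0, 0], -8.5], [[0, 0, 0], -8.5], [[0, 0, 0], -8.5], [[0, 0, 0], -8.5], [[0, 0, 0], -8.5], [[0, 0, 0], -8.5], [[0, 0, 0], -8.5], [[0, 0, 0], -8.5], [[0, 0, 0], -8.5]]'

```text
time: 11.5
eef_pos: [505.2, 98.4, 202.1]
tool_rot: [-0.0, 0.357, 0.934, -0.0]
force: [0.4, 0.5, -2.5]
grip_width: 0.172
```

jog_arm --motion '[[[0, 0, 0], -8.5], [[0, 0, 0], -8.5], [[0, 0, 0], 0], [[0, 0, -0.4], 0], [[0, 0, -0.4], 0], [[0, 0, -0.4], 0], [[0, 0, -0.4], 0], [[0, 0, -0.4], 0], [[0, 0, -0.2], 0], [[0, 0, 0], 0]]'

```text
time: 12.5
eef_pos: [505.4, 98.4, 224.6]
tool_rot: [0.0, 0.218, 0.976, 0.0]
force: [0.4, -0.0, -3.0]
grip_width: 0.176
```

jog_arm --motion '[[[0, 0, 0], 6], [[0, 0, 0], 8.5], [[0, 0, 0], 8.5], [[0, 0, 0], 8.5], [[0, 0, 0], 8.5], [[0, 0, 0], 8.5], [[0, 0, 0], 8.5], [[0, 0, 0], 8.5], [[0, 0, 0], 8.5], [[0, 0, 0], 8.5]]'

```text
time: 13.5
eef_pos: [505.2, 98.4, 224.1]
tool_rot: [-0.0, 0.809, 0.588, -0.0]
force: [0.5, 0.1, -2.9]
grip_width: 0.171
```

```bash
python3 -c "
from h import *
st()"
```

```text
t 13.50 tcp [505.2  98.4 224.1] psi 72.0 F [ 0.5  0.1 -2.9] M [ 0.04  0.05 -0.02] w 0.171 j [0.12 0.24 1.64 0.   1.26 0.44] q [-0.     0.809  0.588 -0.   ]
```

jog_arm --motion '[[[0, 0, 0], 8.5], [[0, 0, 0], 8.5], [[0, 0, 0], 0], [[0, 0, -0.5], 0], [[0, 0, -0.7], 0], [[0, 0, -0.9], 0], [[0, 0, -1.3], 0], [[0, 0, -1.5], 0], [[0, 0, -1.5], 0], [[0, 0, -1.0], 0]]'

```text
time: 14.5
eef_pos: [505.5, 98.4, 300.3]
tool_rot: [0.0, 0.885, 0.465, 0.001]
force: [0.7, -0.6, -2.0]
grip_width: 0.176
```

Run:
```python
from h import *
np.set_printoptions(precision=1,suppress=True)
plan((600,-112,300),103.2,10)
c=optics.camera('scene');cv2.imwrite('pics/s2.png',cv2.resize(c['image'][60:260,140:440,::-1],None,fx=2.6,fy=2.6,interpolation=cv2.INTER_CUBIC))
P=cloud(c).reshape(-1,3);g=P[(abs(P[:,0]-505)<30)&(abs(P[:,1]-98)<30)&(P[:,2]>110)]
for z in range(130,300,15):
    q=g[abs(g[:,2]-z)<7.5]
    if len(q): print(z,len(q),q.mean(0),np.ptp(q,axis=0))
```

```text
t 14.50 tcp [505.5  98.4 300.3] psi 55.4 F [ 0.7 -0.6 -2. ] M [-0.  0. -0.] w 0.176 j [0.1 0.2 1.5 0.  1.4 0.7] q [0.  0.9 0.5 0. ]
total cm [-11.9  19.7   0. ] per row [-1.2  2.   0. ] turn deg -47.8
160 34 [499.8 101.5 163.4] [28.1 20.7  8.4]
175 22 [507.6  95.5 175.4] [10.7 12.5 13.3]
190 20 [505.6  95.4 190.2] [11.7 12.2 14. ]
205 24 [507.3  96.3 205.1] [10.3  9.9 14.8]
220 19 [506.2  95.6 219.9] [ 8.4  7.9 13. ]
235 25 [506.4  95.2 235.2] [10.2 10.7 14.4]
250 23 [505.9  96.  250.3] [10.4 12.1 13.9]
265 24 [506.   95.6 265.8] [12.5 10.8 14. ]
280 20 [505.7  95.8 279.7] [ 8.4 10.6 14. ]
295 35 [498.3  93.5 296.4] [37.4 41.2 14.6]
```

View pics/s2.png

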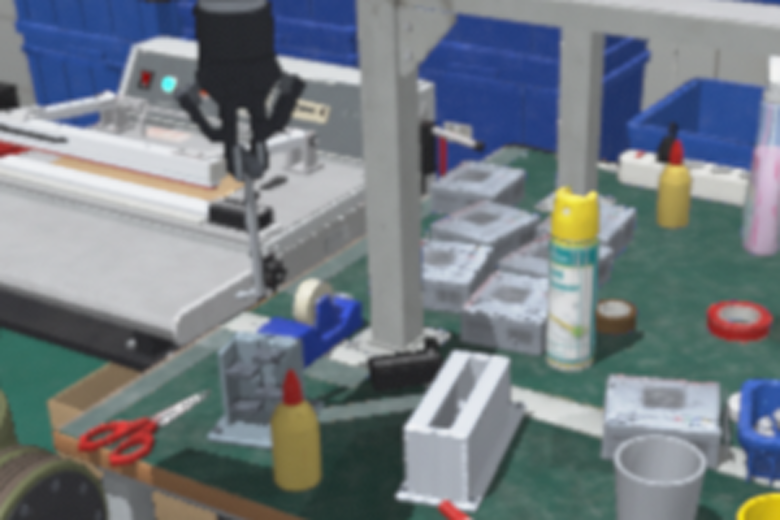

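Run:
```python
from h import *
np.set_printoptions(precision=0,suppress=True)
for n in('scene','top'):
    P=cloud(optics.camera(n)).reshape(-1,3)
    for z in range(170,520,50):
        q=P[(P[:,2]>z)&(P[:,2]<z+50)&(P[:,0]<1000)&(P[:,0]>560)&(P[:,1]>-500)&(P[:,1]<150)]
        if len(q)>5: print(n,z,len(q),q.min(0),q.max(0),'x pct',np.percentile(q[:,0],[1,5,20,50]))
```

```text
scene 170 684 [ 707. -161.  170.] [820.  97. 220.] x pct [710. 711. 715. 774.]
scene 220 538 [ 705. -149.  220.] [811.  98. 270.] x pct [710. 711. 713. 732.]
scene 270 367 [707.  43. 270.] [820.  99. 320.] x pct [708. 710. 712. 716.]
scene 320 365 [707.  22. 320.] [764. 100. 370.] x pct [708. 710. 712. 715.]
scene 370 571 [561. -22. 370.] [757.  98. 420.] x pct [709. 710. 713. 717.]
scene 420 6176 [ 705. -500.  420.] [1000.   98.  470.] x pct [711. 717. 721. 740.]
scene 470 3521 [ 707. -374.  470.] [999. 102. 520.] x pct [710. 714. 780. 787.]
top 170 79 [ 710. -135.  170.] [773.  97. 215.] x pct [710. 710. 711. 712.]
top 220 74 [709.  49. 220.] [739.  97. 269.] x pct [710. 710. 711. 711.]
top 270 68 [710.  49. 271.] [816.  96. 318.] x pct [710. 710. 711. 711.]
top 320 87 [710.  23. 321.] [720.  96. 369.] x pct [710. 710. 711. 711.]
top 370 187 [561. -80. 370.] [805.  98. 420.] x pct [561. 710. 711. 717.]
top 420 16038 [ 710. -500.  420.] [982.  98. 470.] x pct [719. 721. 747. 840.]
top 470 1640 [ 710. -365.  470.] [970.  96. 520.] x pct [710. 711. 783. 840.]
```

jog_arm --motion '[[[0, 0, 0], -5.8], [[0, 0, 0], -8.4], [[0, 0, 0], -8.4], [[0, 0, 0], -8.4], [[0, 0, 0], -8.4], [[0, 0, 0], -8.4], [[-1.7, 0.3, 0], 0], [[-3.0, 0.5, 0], 0], [[-3.0, 0.5, 0], 0], [[-3.0, 0.5, 0], 0]]'

```text
time: 15.65
eef_pos: [547.3, -2.7, 297.4]
tool_rot: [-0.001, 0.621, 0.784, -0.0]
force: [0.5, 0.6, -1.8]
grip_width: 0.176
```

jog_arm --motion '[[[-3.0, 0.5, 0], 0], [[-3.0, 0.5, 0], 0], [[-2.5, 0.4, 0.5], 0], [[-2.0, 0.4, 1], 0], [[-1.5, 0.3, 1.5], 0], [[0, 0, 1.5], 0], [[0, 0, 0.5], 0], [[0, 0, 0], 0], [[0, 0, 0], 0], [[0, 0, 0], 0]]'

```text
time: 16.65
eef_pos: [595.1, -113.5, 249.1]
tool_rot: [0.001, 0.621, 0.784, 0.0]
force: [0.2, -0.7, -3.6]
grip_width: 0.17
```

Run:
```python
from h import *
plan((595.6,-113.7,249),103.2,10)
c=optics.camera('top');cv2.imwrite('pics/t3.png',cv2.resize(c['image'][170:270,260:390,::-1],None,fx=5,fy=5,interpolation=cv2.INTER_CUBIC))
c=optics.camera('scene');cv2.imwrite('pics/s3.png',cv2.resize(c['image'][120:260,240:400,::-1],None,fx=4.2,fy=4.2,interpolation=cv2.INTER_CUBIC))
P=cloud(c).reshape(-1,3);np.set_printoptions(precision=1,suppress=True)
for z in range(105,240,15):
    q=P[(abs(P[:,0]-595)<40)&(abs(P[:,1]+114)<40)&(abs(P[:,2]-z)<7.5)]
    if len(q): print(z,len(q),q.mean(0),np.ptp(q,axis=0))
```

```text
t 16.65 tcp [ 595.1 -113.5  249.1] psi 103.2 F [ 0.2 -0.7 -3.6] M [ 0.02 -0.    0.01] w 0.170 j [-0.25  0.42  1.34  0.    1.38 -0.48] q [0.001 0.621 0.784 0.   ]
total cm [-0.03  0.04  0.01] per row [-0.  0.  0.] turn deg -0.0
105 10 [ 587.2 -117.3  110.7] [28.7 10.4  4.6]
120 32 [ 591.8 -115.5  119.3] [26.3 13.3 14.6]
135 23 [ 595.2 -115.3  135.7] [15.4  9.  13.3]
150 22 [ 593.7 -114.1  149.7] [17.   9.5 13.1]
165 18 [ 592.6 -114.3  164.9] [ 9.9 10.4 14.1]
180 23 [ 593.8 -113.9  179.7] [11.1  9.  14.1]
195 18 [ 593.  -113.9  195.1] [ 9.7 11.6 14.3]
210 23 [ 593.1 -114.4  210.1] [12.2 10.4 13.9]
225 18 [ 592.9 -114.2  225. ] [12.3 10.2 14.5]
```

View pics/s3.png

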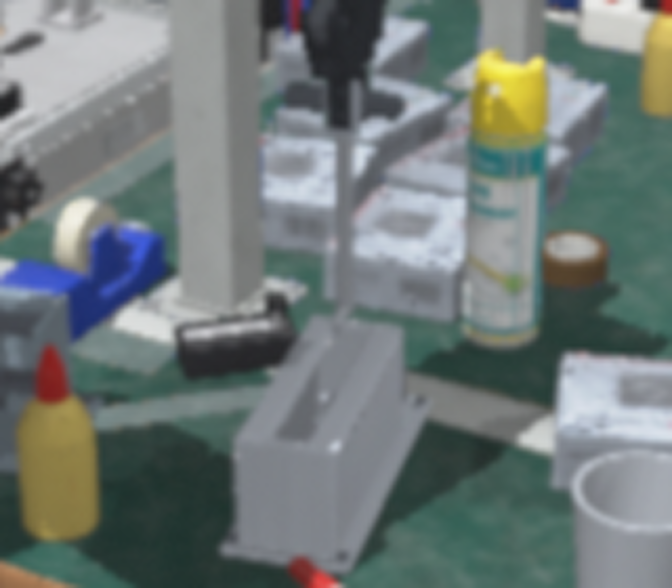

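jog_arm --motion '[[[0, 0, 0.5], 0], [[0, 0, 0.6], 0], [[0, 0, 0.7], 0], [[0, 0, 0.8], 0], [[0, 0, 0.8], 0], [[0, 0, 0.8], 0], [[0, 0, 0.8], 0], [[0, 0, 0.8], 0], [[0, 0, 0], 0], [[0, 0, 0], 0]]'

```text
time: 17.75
eef_pos: [594.9, -113.8, 190.3]
tool_rot: [-0.0, 0.622, 0.783, 0.0]
force: [0.9, -0.1, -3.2]
grip_width: 0.179
```

jog_arm --motion '[[[0, 0, 0.6], 0], [[0, 0, 0.6], 0], [[0, 0, 0.5], 0], [[0, 0, 0.4], 0], [[0, 0, 0.3], 0], [[0, 0, 0.2], 0], [[0, 0, 0.2], 0], [[0, 0, 0], 0], [[0, 0, 0], 0], [[0, 0, 0], 0]]'

```text
time: 18.75
eef_pos: [595.0, -113.8, 162.5]
tool_rot: [0.0, 0.622, 0.783, 0.0]
force: [0.5, -0.7, -3.0]
grip_width: 0.174
```

jog_arm --motion '[[[0, -0.4, 0], 0], [[0, -0.6, 0], 0], [[0, -0.6, 0], 0], [[0, -0.6, 0], 0], [[0, -0.6, 0], 0], [[0, -0.6, 0], 0], [[0, -0.6, 0], 0], [[0, -0.6, 0], 0], [[0, -0.6, 0], 0], [[0, -0.6, 0], 0]]'

```text
time: 19.75
eef_pos: [538.0, -127.1, 162.4]
tool_rot: [0.0, 0.622, 0.783, 0.0]
force: [2.6, 1.2, -2.9]
grip_width: 0.174
```

jog_arm --motion '[[[0, -0.4, 0], 0], [[0, -0.2, 0], 0], [[0, -0.1, 0], 0], [[0, -0.1, 0], 0], [[0, 0, 0], 0], [[0, 0, 0], 0], [[0, 0, 0], 0], [[0, 0, 0], 0], [[0, 0, 0], 0], [[0, 0, 0], 0]]'

```text
time: 20.75
eef_pos: [530.6, -128.8, 162.3]
tool_rot: [-0.0, 0.622, 0.783, -0.0]
force: [2.6, 0.1, -2.1]
grip_width: 0.171
```

Run:
```python
from h import *
plan((543,-126,162),103.2,10)
```

```text
t 20.75 tcp [ 530.6 -128.8  162.3] psi 103.1 F [ 2.6  0.1 -2.1] M [ 0.09 -0.68 -0.  ] w 0.171 j [-0.31  0.37  1.62  0.    1.15 -0.53] q [-0.     0.622  0.783 -0.   ]
total cm [-0.01  1.27  0.03] per row [-0.    0.13  0.  ] turn deg -0.1
```

jog_arm --motion '[[[0, -0.1, 0], 0], [[0, -0.1, 0], 0], [[0, -0.1, 0], 0], [[0, 0, 0], 0], [[0, 0, 0], 0], [[0, 0, 0], 0], [[0, 0, 0], 0], [[0, 0, 0], 0], [[0, 0, 0], 0], [[0, 0, 0], 0]]'

```text
time: 21.75
eef_pos: [527.7, -129.5, 162.3]
tool_rot: [-0.0, 0.622, 0.783, -0.0]
force: [1.2, -0.3, -2.0]
grip_width: 0.176
```

jog_arm --motion '[[[0, -0.1, 0], 0], [[0, -0.1, 0], 0], [[0, -0.1, 0], 0], [[0, 0, 0], 0], [[0, 0, 0], 0], [[0, 0, 0], 0], [[0, 0, 0], 0], [[0, 0, 0], 0], [[0, 0, 0], 0], [[0, 0, 0], 0]]'

```text
time: 22.75
eef_pos: [524.9, -130.2, 162.4]
tool_rot: [0.0, 0.622, 0.783, 0.0]
force: [4.7, 1.8, -0.9]
grip_width: 0.174
```

Run:
```python
from h import *
plan((543,-126,162),103.2,10)
a=np.radians(13.2);G=np.array([543,-126])
for n in('top','scene'):
    c=optics.camera(n);P=cloud(c).reshape(-1,3);d=P[:,:2]-G;u=d@[np.cos(a),np.sin(a)];v=d@[-np.sin(a),np.cos(a)]
    m=(abs(u)<73)&(abs(v)<10)&(P[:,2]<60)&(P[:,2]>0)
    for lo in range(-72,72,6):
        k=m&(u>=lo)&(u<lo+6)
        if k.sum(): print(n,lo,k.sum(),np.round(np.percentile(P[k,2],[0,50,100])))
    if n=='top': cv2.imwrite('pics/t4.png',cv2.resize(c['image'][170:270,260:390,::-1],None,fx=5,fy=5,interpolation=cv2.INTER_CUBIC))
```

```text
t 22.75 tcp [ 524.9 -130.2  162.4] psi 103.1 F [ 4.7  1.8 -0.9] M [ 0.29 -1.32  0.  ] w 0.174 j [-0.31  0.36  1.64  0.    1.14 -0.54] q [0.    0.622 0.783 0.   ]
total cm [-0.01  1.86  0.04] per row [-0.    0.19  0.  ] turn deg -0.1
top 60 9 [ 3. 10. 22.]
top 66 7 [2. 8. 9.]
scene -24 1 [59. 59. 59.]
scene -18 2 [53. 54. 56.]
```

jog_arm --motion '[[[0, -0.1, 0], 0], [[0, -0.1, 0], 0], [[0, 0, 0], 0], [[0, 0, 0], 0], [[0, 0, 0], 0], [[0, 0, 0], 0], [[0, 0, 0], 0], [[0, 0, 0], 0], [[0, 0, 0], 0], [[0, 0, 0], 0]]'

```text
time: 23.85
eef_pos: [523.2, -130.6, 162.6]
tool_rot: [0.001, 0.622, 0.783, 0.0]
force: [5.9, 1.9, -0.4]
grip_width: 0.176
```

jog_arm --motion '[[[0, 0.4, 0], 0], [[0, 0.6, 0], 0], [[0, 0.6, 0], 0], [[0, 0.4, 0], 0], [[0, 0, -0.5], 0], [[0, 0, -1.0], 0], [[0, 0, -1.5], 0], [[0, 0, -2.0], 0], [[0, 0, -2.0], 0], [[0, 0, -2.0], 0]]'

```text
time: 24.85
eef_pos: [542.1, -126.2, 254.1]
tool_rot: [0.0, 0.622, 0.783, 0.0]
force: [0.3, -0.3, -2.9]
grip_width: 0.176
```

jog_arm --motion '[[[0, 0, -2.0], 0], [[0, 0, -2.0], 0], [[0, 0, -1.0], 0], [[0, 0, 0], 0], [[0, 0, 0], 0], [[0, 0, 0], 0], [[0, 0, 0], 0], [[0, 0, 0], 0], [[0, 0, 0], 0], [[0, 0, 0], 0]]'

```text
time: 25.85
eef_pos: [542.3, -126.1, 302.2]
tool_rot: [-0.0, 0.622, 0.783, -0.0]
force: [0.2, -0.0, -3.1]
grip_width: 0.178
```

Run:
```python
from h import *
np.set_printoptions(precision=1,suppress=True)
o=st();e=o['eef_pos']
plan((503,-363,300),103.2,10)
c=optics.camera('scene');I=c['image'][130:270,240:440,::-1];cv2.imwrite('pics/s5.png',cv2.resize(I,None,fx=4,fy=4,interpolation=cv2.INTER_CUBIC))
P=cloud(c).reshape(-1,3)
for z in range(115,280,15):
    q=P[(abs(P[:,0]-e[0])<40)&(abs(P[:,1]-e[1])<40)&(abs(P[:,2]-z)<7.5)]
    if len(q): print(z,len(q),q.mean(0),np.ptp(q,axis=0))
```

```text
t 25.85 tcp [ 542.3 -126.1  302.2] psi 103.1 F [ 0.2 -0.  -3.1] M [-0. -0. -0.] w 0.178 j [-0.3  0.3  1.4 -0.   1.4 -0.5] q [-0.   0.6  0.8 -0. ]
t 25.85 tcp [ 542.3 -126.1  302.2] psi 103.1 F [ 0.2 -0.  -3.1] M [-0. -0. -0.] w 0.178 j [-0.3  0.3  1.4 -0.   1.4 -0.5] q [-0.   0.6  0.8 -0. ]
total cm [-22.2  -9.2   0.2] per row [-2.2 -0.9  0. ] turn deg -0.1
160 16 [ 532.  -130.2  164.3] [29.3 13.   7.1]
175 31 [ 539.4 -127.5  173.7] [29.3 13.9 14.6]
190 26 [ 540.8 -127.1  189.7] [ 9.4 13.5 13.7]
205 27 [ 541.6 -127.1  204.7] [12.2 11.8 13.7]
220 26 [ 541.2 -127.4  219.8] [10.1 10.4 13.2]
235 27 [ 541.1 -127.7  234.7] [13.   8.3 14.4]
250 28 [ 540.7 -127.4  250. ] [11.9  9.5 14.4]
265 27 [ 540.6 -128.2  265.2] [10.9  9.9 13.7]
```

View pics/s5.png

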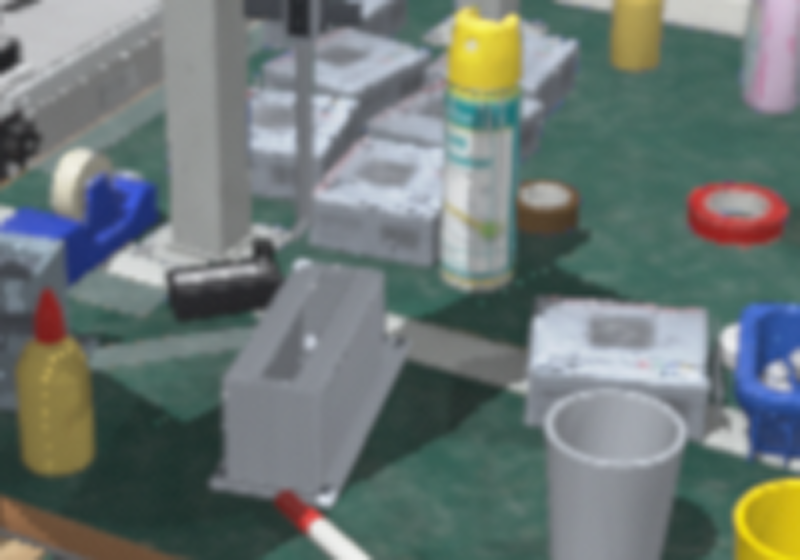

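jog_arm --motion '[[[-1.2, -0.5, 0], 0], [[-2.5, -0.9, 0], 0], [[-2.5, -0.9, 0], 0], [[-2.5, -0.9, 0], 0], [[-2.5, -0.9, 0], 0], [[-2.5, -0.9, 0], 0], [[-2.5, -0.9, 0], 0], [[-2.5, -0.9, 0], 0], [[-2.2, -0.8, 0], 0], [[-1.3, -0.5, 0], 0]]'

```text
time: 26.9
eef_pos: [513.1, -362.8, 301.9]
tool_rot: [-0.0, 0.622, 0.783, -0.0]
force: [-0.1, 0.6, -2.4]
grip_width: 0.177
```

Run:
```python
from h import *
np.set_printoptions(precision=1,suppress=True)
plan((513,-361,156),103.2,10)
c=optics.camera('top');P=cloud(c).reshape(-1,3);a=np.radians(13.2);d=P[:,:2]-[543,-126];u=d@[np.cos(a),np.sin(a)];v=d@[-np.sin(a),np.cos(a)]
m=(abs(u)<73)&(abs(v)<9)&(P[:,2]<60)&(P[:,2]>-10)
for lo in range(-72,72,6):
    k=m&(u>=lo)&(u<lo+6)
    if k.sum(): print(lo,k.sum(),np.round(np.percentile(P[k,2],[0,50,100])))
print([(d['conf'],np.array(d['pixel']),atz(c,d['pixel'],37)) for d in optics.pinpoint('top','bolt_lug')])
print([(d['conf'],np.array(d['pixel']),atz(c,d['pixel'],0)) for d in optics.pinpoint('top','pot')])
q=P[(abs(P[:,0]-504)<55)&(abs(P[:,1]+363)<55)&(abs(P[:,2]-100)<6)];print(len(q),cv2.minEnclosingCircle(q[:,:2].astype(np.float32)))
```

```text
t 26.90 tcp [ 513.1 -362.8  301.9] psi 103.1 F [-0.1  0.6 -2.4] M [0. 0. 0.] w 0.177 j [-0.7  0.5  1.2 -0.   1.5 -0.9] q [-0.   0.6  0.8 -0. ]
total cm [ 0.2  0.  14.6] per row [0.  0.  1.5] turn deg -0.1
-72 8 [ 2.  6. 11.]
-66 9 [ 3. 12. 17.]
-60 9 [ 9. 13. 14.]
-54 7 [ 8. 11. 33.]
-48 11 [31. 36. 39.]
-42 9 [10. 14. 36.]
-36 8 [ 5. 14. 17.]
-30 9 [10. 13. 16.]
-24 8 [ 8. 12. 17.]
-18 9 [ 9. 11. 18.]
-12 10 [ 8. 13. 15.]
-6 9 [ 8. 12. 20.]
0 8 [ 8. 11. 15.]
6 9 [11. 13. 15.]
12 9 [ 7. 13. 16.]
18 8 [ 6. 13. 15.]
24 9 [ 9. 11. 15.]
30 9 [ 8. 10. 17.]
36 8 [ 7. 11. 18.]
42 9 [ 5. 12. 18.]
48 9 [ 8. 12. 16.]
54 9 [ 8. 10. 14.]
60 8 [ 5. 10. 15.]
66 9 [ 3.  6. 10.]
[(0.67, array([315.5, 228.5]), array([ 497.3, -143.5,   37. ]))]
[(0.67, array([374.6, 225.3]), array([ 503. , -352.7,    0. ])), (0.45, array([410.5, 236.3]), array([ 461.1, -478.2,    0. ])), (0.36, array([310.8, 215.5]), array([ 543.1, -128.3,    0. ]))]
57 ((502.7328186035156, -361.4096374511719), 41.562232971191406)
```

The lug now stands at guard x ≈ −45, so the bolt is fully back. Next I lower the rod into the pot.

jog_arm --motion '[[[0.2, 0, 0.6], 0], [[0, 0, 1.2], 0], [[0, 0, 1.2], 0], [[0, 0, 1.2], 0], [[0, 0, 1.2], 0], [[0, 0, 1.2], 0], [[0, 0, 1.2], 0], [[0, 0, 1.2], 0], [[0, 0, 1.0], 0], [[0, 0, 0.6], 0]]'

```text
time: 28.05
eef_pos: [513.3, -358.6, 195.1]
tool_rot: [-0.0, 0.622, 0.783, 0.0]
force: [0.2, -0.2, -2.9]
grip_width: 0.178
```

jog_arm --motion '[[[0, 0, 0.8], 0], [[0, 0, 0.8], 0], [[0, 0, 0.8], 0], [[0, 0, 0.7], 0], [[0, 0, 0.5], 0], [[0, 0, 0.3], 0], [[0, 0, 0.2], 0], [[0, 0, 0], 0], [[0, 0, 0], 0], [[0, 0, 0], 0]]'

```text
time: 29.05
eef_pos: [513.5, -358.8, 155.6]
tool_rot: [0.0, 0.622, 0.783, -0.0]
force: [0.9, 0.4, -3.2]
grip_width: 0.177
```

jog_arm --motion '[[[0, 0, 0.2], 0], [[0, 0, 0.2], 0], [[0, 0, 0.1], 0], [[0, 0, 0], 0], [[0, 0, 0], 0], [[0, 0, 0], 0], [[0, 0, 0], 0], [[0, 0, 0], 0], [[0, 0, 0], 0], [[0, 0, 0], 0]]'

```text
time: 30.05
eef_pos: [513.4, -358.7, 150.3]
tool_rot: [0.0, 0.622, 0.783, -0.0]
force: [0.4, 0.4, -2.7]
grip_width: 0.17
```

jog_arm --motion '[[[0, 0, 0], 0], [[0, 0, 0], 0], [[0, 0, 0], 0], [[0, 0, 0], 0], [[0, 0, 0], 0], [[0, 0, 0], 0], [[0, 0, 0], 0], [[0, 0, 0], 0], [[0, 0, 0], 0], [[0, 0, 0], 0]]' --hand 100

```text
time: 31.05
eef_pos: [513.4, -358.7, 150.3]
tool_rot: [-0.0, 0.622, 0.783, -0.0]
force: [0.1, 0.8, -0.3]
grip_width: 0.999
```

Run:
```python
from h import *
st()
c=optics.camera('scene');I=c['image'][130:330,290:490,::-1];cv2.imwrite('pics/s6.png',cv2.resize(I,None,fx=3,fy=3,interpolation=cv2.INTER_CUBIC))
```

```text
t 31.05 tcp [ 513.4 -358.7  150.3] psi 103.1 F [ 0.1  0.8 -0.3] M [ 0.07 -0.03 -0.01] w 0.999 j [-0.67  0.55  1.39 -0.    1.2  -0.9 ] q [-0.     0.622  0.783 -0.   ]
```

View pics/s6.png

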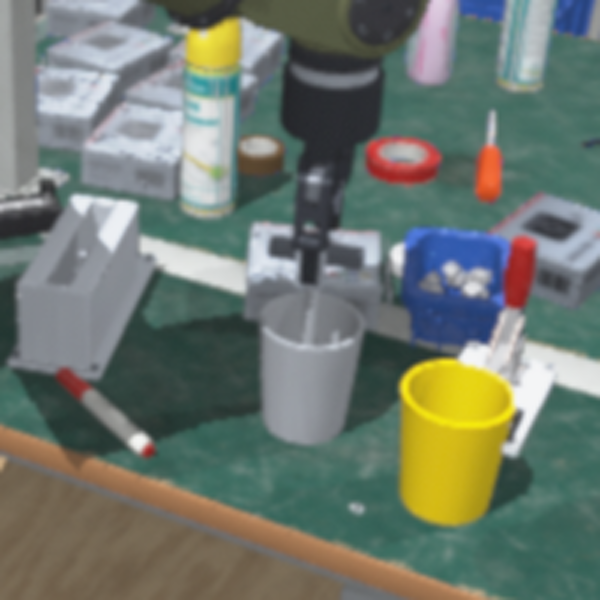

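jog_arm --motion '[[[0, 0, -0.3], 0], [[0, 0, -0.5], 0], [[0, 0, -0.7], 0], [[0, 0, -1.0], 0], [[0, 0, -1.5], 0], [[0, 0, -1.5], 0], [[0, 0, -1.5], 0], [[0, 0, -1.5], 0], [[0, 0, -1.5], 0], [[0, 0, -1.5], 0]]'

```text
time: 32.1
eef_pos: [513.4, -358.7, 267.1]
tool_rot: [0.0, 0.622, 0.783, 0.0]
force: [-0.4, 1.2, -0.3]
grip_width: 1.0
```

jog_arm --motion '[[[0, -3, 0], 0], [[0, -3, 0], 0], [[0, -3, 0], 0], [[0, -3, 0], 0], [[0, 0, 0], 0], [[0, 0, 0], 0], [[0, 0, 0], 0], [[0, 0, 0], 0], [[0, 0, 0], 0], [[0, 0, 0], 0]]'

```text
time: 33.1
eef_pos: [396.9, -385.8, 265.1]
tool_rot: [-0.0, 0.621, 0.784, 0.0]
force: [-0.3, -0.5, 0.0]
grip_width: 1.004
```

Run:
```python
from h import *
np.set_printoptions(precision=1,suppress=True)
st()
for n in('scene','top'):
    c=optics.camera(n);P=cloud(c).reshape(-1,3)
    for l in('rod_foot','rod_grip'):print(n,l,[(round(d['conf'],2),np.array(d['pixel']),atz(c,d['pixel'],10 if l=='rod_foot' else 150)) for d in optics.pinpoint(n,l)[:2]])
    for z in range(110,180,12):
        q=P[(abs(P[:,0]-510)<70)&(abs(P[:,1]+361)<70)&(abs(P[:,2]-z)<6)]
        if len(q): print(z,len(q),q.mean(0),np.ptp(q,axis=0))
    I=c['image'][150:350,290:490] if n=='scene' else c['image'][150:290,200:440]
    cv2.imwrite(f'pics/{n}7.png',cv2.resize(I[:,:,::-1],None,fx=3,fy=3,interpolation=cv2.INTER_CUBIC))
```

```text
t 33.10 tcp [ 396.9 -385.8  265.1] psi 103.2 F [-0.3 -0.5  0. ] M [-0.   0.1  0. ] w 1.004 j [-0.8  0.3  1.5  0.   1.4 -1.1] q [-0.   0.6  0.8  0. ]
scene rod_foot []
scene rod_grip [(0.92, array([396.6, 212.3]), array([ 534.3, -354.6,  150. ])), (0.39, array([324.4, 270.8]), array([ 247. , -315.2,  150. ]))]
110 22 [ 512.3 -359.3  109.7] [10.2  8.8 11.7]
122 19 [ 512.5 -359.2  121.7] [ 8.  10.1 11.3]
134 23 [ 512.2 -358.5  133.7] [ 9.4 11.5 11.2]
146 37 [ 511.2 -361.   148. ] [18.7 66.3 11.5]
158 193 [ 511.  -358.5  159. ] [29.  74.9 11.9]
170 36 [ 514.5 -362.5  165. ] [22.6 69.1  3.3]
top rod_foot [(0.44, array([374.2, 222. ]), array([ 514.6, -350.1,   10. ]))]
top rod_grip [(0.58, array([381.9, 220.9]), array([ 517. , -352.6,  150. ]))]
110 6 [ 507.  -366.4  105.6] [69.4 57.3  3.1]
146 1 [ 504.8 -321.   149.3] [0. 0. 0.]
158 107 [ 514.  -356.4  161.3] [27.  72.8  8.6]
170 14 [ 514.7 -353.9  165.3] [17.7 59.8  3.8]
```

View pics/scene7.png

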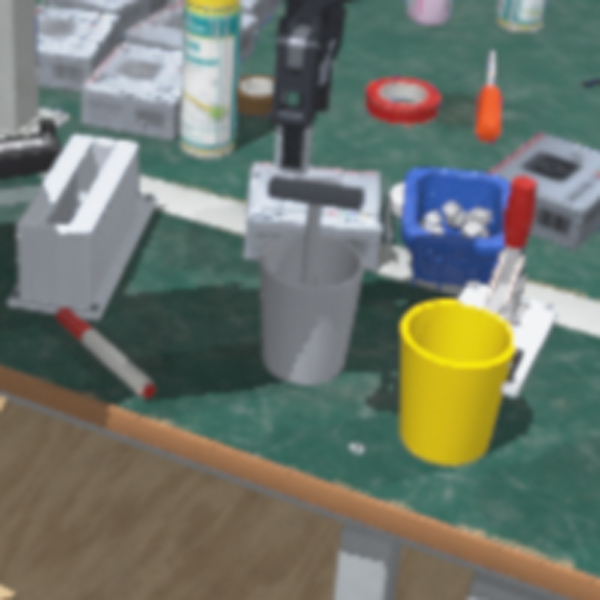

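View pics/top7.png

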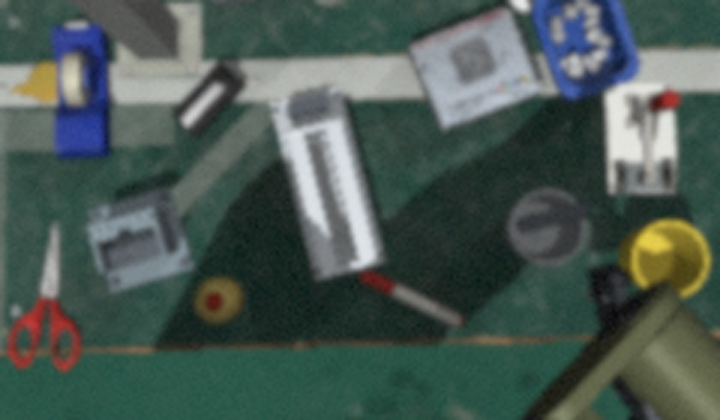

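The rod stands upright in the steel pot with the handle up, the other things are where they were, and the arm is clear. Handing in.

```bash
python3 -c "
from h import *
st();print(hand_in())"
```

```text
t 33.40 tcp [ 396.6 -386.   265.3] psi 103.1 F [ 0.3 -0.7  0.9] M [ 0.01  0.   -0.06] w 0.997 j [-0.84  0.29  1.48  0.    1.37 -1.07] q [-0.     0.622  0.783  0.   ]
the job is handed in; nothing more can be done
None
```

I got the rod out of its holder, drew the bolt fully back and left the rod standing in the steel pot. I handed the job in at 33.4 s; it reports no verdict.

**What I did:**
- **Holder:** I twisted the rod to about ±50° from the holder's heading, alternately, lifting past one ridge each time. Side forces stayed under 1 N, so it never jammed.
- **Bolt:** I lowered the hook through the slot and pushed the lug back until the force rose to about 6 N at the stop.
- **Pot:** I stood the rod in the steel pot, opened the gripper and backed the arm away. I left the yellow look-alike alone.

**Last checks:**
- **Bolt position:** the top camera's depth put the lug at guard x ≈ −45 mm, which is the bolt's full 60 mm.
- **Rod in the pot:** it stands nearly upright, its axis about 10 mm from the pot's centre. The handle top at about 165 mm puts the foot at roughly 5–7 mm.
- **Bystanders and arm:** in the last picture the bystanders looked unmoved (judged by eye), and the gripper was clear with near-zero force.

**What disagreed or was missing:**
- The networks' pot positions differed from the depth measurements by about 10 mm, so I used depth.
- `rod_foot` could not be found in the scene camera's last picture. The foot position therefore comes from the shaft and handle heights, and the top camera's low-confidence detection was consistent with it.
- I did not measure the rod's speed directly.

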